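# Shut the date chest on the fruit stall

## Robot

A 6-joint arm with a two-finger parallel gripper is mounted at the origin on the work surface. World frame = base frame: x ahead of the robot, y to its left, z up, the work surface at z = 0. Lengths are in m, angles in rad, forces in N, time in s.
With the tool pointing down it reaches from about 0.375 to 0.9 m from the base axis. Payload 3.1 kg.
Tool frame: the origin (TCP) lies at the very end of the fingers, on their centre line; the grasp point (between the pads) lies 19 mm behind it (manip.hold_point_z is the distance from the TCP to the grasp point, in m); y points along the fingers, z is the direction in which the jaws open and shut, and the axes are right-handed (so a half turn about y gives the same grasp; the last joint's range is limited). The gripper opens to 85 mm and grips with 20 to 120 N. Pads are 22 mm wide; open, the fingers measure 114 mm over their backs; the gripper's body (76 mm by 85 mm) begins 54 mm behind the grasp point. The pads swing forward as they close: fully open they stand 13 mm farther back than shut.
Start: joints at [-1.496, 0.527, 1.433, -0, 1.181, -0.178], TCP at [0.157, -0.605, 0.203] pointing down, gripper open.
Joint ranges: [-3.08, 3.08], [-0.75, 2.2], [0.22, 2.44], [-1.43, 4.57], [0, 2.65], [-2.85, 2.85]. Speed limits (rad/s): [2.79, 2.79, 3.14, 3.14, 3.14, 3.14].

## Interface

Orientations are given as a unit quaternion [x, y, z, w].
In Python, from station import manip, eyes, workorder gives the robot as it stands. The module is installed in compiled form; this text tells all that it offers.
- The arm moves only by the shell command python3 -m jog 'ROWS' [OPENING] [FORCE]. ROWS is JSON, a list of rows, each a list of 2 entries, a list of its own where there are three numbers: the shift along the tool's x, y, z in cm, then the turn about the tool's y in rad. A call has 1 to 20 rows; each row is the pose to reach, as a shift and turn from the pose commanded when the call began, along the tool's axes at that moment; what a row does not reach only later rows make up. A row lasts 1/12 s, in which the tool goes at most 41.7 mm and 7.16 degrees, less where a joint would pass 70% of its speed; a pose out of reach is approached as far as the arm can. A call with a gripper value outside its range is refused whole. OPENING is the finger opening in cm, from 0 to 8.54, set as the call begins (- or left out, the last holds). The fingers move at their own pace and stop on an object; FORCE is the grip in N (left out, the last holds). Time passes only in rows, so rows that repeat a pose let the fingers close. It gives the time, the measured TCP pose, the force and the opening at its end, in the units of the state.
- manip.sense(): the state, without advancing time (a new reading comes with each control period).
- eyes.snapshot(name): name is "scene" or "side" or "wrist"; returns a dict with "frame" (384x512x3 uint8, red, green, blue), "vfov" (degrees; the focal length in pixels is half the picture's height over the tangent of half this angle, whatever the lens; pixels are square), "cx", "cy" (the principal point, pixels), "k1" (the pictures are not rectified: a ray, as slopes to the right and down, at radius r is drawn at 1 + k1 r^2 times it, then the intrinsics apply), "rvec" (rotation vector, rad) and "tvec" (3), from world to camera coordinates, as OpenCV has them. Camera axes: x right, y down, z forward; pixel columns grow to the right and rows downward; lengths in m; the calibration is good to about 2 mm. A picture is of the moment at which its call begins. There is no depth.
- workorder.sign_off(): hands the job in, once; it reports no verdict.
The state is a dict: "t": time; "q": joint angles; "qd": joint speeds; "tau": joint torques, N m; "tcp_pos": TCP position; "tool_rot": TCP orientation; "force": force on the tool from outside, world axes, zero at the start; "ft_torque": the same for the moment, N m; "finger_gap": opening from 0.0 (shut) to 1.0 (fully open).
Only numpy, scipy, OpenCV 4.12 (cv2) and the standard library are available. Lean on these libraries where they do the work, as an engineer would, in place of code of your own. Each camera call takes 0.05 s, during which the arm holds its last target. There are 200 camera calls.

## Task

Close up the wooden chest on the stall counter by pushing with your fingertips: push both of its drawers fully home and push its raised lid down until it lies flat, in any order. Only push, and gently: nothing is slammed, opened wide or picked up. Leave the spoon in the chest and the fruit, weight and jar around it where they are.

Things in the scene. Friction and masses are not known exactly. Their poses are not given: they have to be found in the camera images.
- chest: wooden counter chest, fixed, 150 mm deep (its x), 300 mm wide (its y), 110 mm high to the rim; two drawers side by side in its front, and an open-topped compartment with dates above them (floor 76 mm up) that the hinged lid covers. Origin: centre of its underside on the counter; its x points from the front (drawers, facing the robot) to the back (hinge), y to its left, z up. It stands at a different place and yaw each time (yaw within 0.32 of the robot's x).
- drawer_left (a joint): how far the left (+y) drawer is out, m: 0 = fully home, front flush with the chest; grows as it comes out along the chest's -x; stop at 0.09. Slides stiffly (1.5 N friction and some damping), no spring, stays where it is left.
- drawer_right (a joint): the same for the right (-y) drawer.
- drawer_left_knob (a point): centre of the flat outer end of the left drawer's brass knob: 22 mm in diameter, standing 22 mm out from the drawer's front, 43 mm above the counter, at y = +70 mm in the chest's frame. The drawer front is 128 mm wide and spans heights 10 to 68 mm. Axes as the chest's.
- drawer_right_knob (a point): the same for the right drawer, at y = -70 mm in the chest's frame.
- lid (a joint): lid angle, rad: 0 = shut, flat on the rim; it opens upward, its free edge rising and going back towards +x of the chest; stop at 1.6. The hinge is stiff (0.36 N m of friction): the lid stays wherever it is left and takes 2 to 5 N at the free edge to move.
- lid_hinge (a point): the lid's hinge line at mid width, along the chest's back rim (+x 75 mm from the chest's centre, 110 mm above the counter). Axes as the chest's: the lid turns about y.
- lid_edge (a point): middle of the free edge of the lid, on its outer (upper when shut) face. The lid is a plain wooden board, 152 mm from hinge line to free edge, 300 mm wide, 10 mm thick, no handle; the outer face lies 10 mm from the hinge line. Axes as the lid's: x from free edge to hinge within the board, z out of its outer face.
- spoon: a wooden-handled spoon, 20 mm tall at the handle, 130 mm long, lying in the chest's compartment near the front, below the rim. Leave it. Origin: under its middle.
- apple_red: a red apple, 74 mm across, 65 mm tall, in front of the chest on its left, beside the left drawer. Leave it. Origin: centre of its underside.
- apple_green: a green apple, 68 mm across, 60 mm tall, to the left (+y) of the chest. Leave it. Origin: centre of its underside.
- orange: an orange, 74 mm across, 72 mm tall, in front of the chest on its right. Leave it. Origin: centre of its underside.
- weight: a brass scale weight, 42 mm across, 66 mm tall, just to the right (-y) of the chest. Leave it. Origin: centre of its underside.
- jar: a small amber glass jar with a brass cap, 64 mm across, 100 mm tall, behind the chest. Leave it. Origin: centre of its underside.
- coconut: a brown husked coconut, 100 mm across, 132 mm tall, to the right of the chest, a little further than the weight. Leave it. Origin: centre of its underside.
Not all that is in view belongs to the job. Several things have the shape of the orange; the one meant has the colours described above. Of the things that look like the weight, take the one that is farthest to the robot's left at the start.

How it is judged:
By the outcome, as a careful person would: the job done as asked, in the order asked, and still so for the second after the job is handed in, with the robot touching nothing.
It also fails if it takes over 59 s, if anything falls off the work surface, if the arm or the gripper's body presses on something with over 40 N, if the wrist force passes 120 N, or if a joint passes its speed limit or range.

## Working session

There is one attempt and no reset: what is moved stays moved. The work goes in short steps, Python scripts to look and compute and a shell command to move; the robot and the scene stay as the last step left them, time stands still between calls to the robot, and variables do not carry over. Pictures are saved under pics/ and viewed, about 8 in all and at most 12, crops included, and the job is handed in when it is done.

```bash
mkdir -p pics
cat > h.py <<'E'
import numpy as np, cv2
from scipy.spatial.transform import Rotation as R
from station import manip, eyes, workorder
def snap(n,f=None):
    s=eyes.snapshot(n)
    if f: cv2.imwrite('pics/'+f,s['frame'][:,:,::-1])
    return s
def K(s):
    f=s['frame'].shape[0]/2/np.tan(np.radians(s['vfov'])/2); return f
def ray(s,u,v):
    f=K(s); d=np.array([(u-s['cx'])/f,(v-s['cy'])/f]); x=d.copy()
    for _ in range(30): x=d/(1+s['k1']*(x@x))
    M=R.from_rotvec(np.ravel(s['rvec'])).as_matrix(); t=np.ravel(s['tvec'])
    return -M.T@t, M.T@np.array([x[0],x[1],1])
def plane(s,u,v,z):
    o,d=ray(s,u,v); return o+d*(z-o[2])/d[2]
def tri(s1,p1,s2,p2):
    o,d=ray(s1,*p1);o2,e=ray(s2,*p2);d/=np.linalg.norm(d);e/=np.linalg.norm(e)
    k=np.linalg.lstsq(np.c_[d,-e],o2-o,rcond=None)[0]
    a=o+k[0]*d;b=o2+k[1]*e; return (a+b)/2,np.linalg.norm(a-b)
def proj(s,P):
    c=R.from_rotvec(np.ravel(s['rvec'])).as_matrix()@np.array(P,float)+np.ravel(s['tvec'])
    x=c[:2]/c[2]; x=x*(1+s['k1']*(x@x)); return x*K(s)+[s['cx'],s['cy']]
def rel(P):
    "world point -> shift in tool axes, cm"
    s=manip.sense(); return R.from_quat(s['tool_rot']).inv().apply(np.array(P)-s['tcp_pos'])*100
E
python3 - <<'E'
from h import *
a=snap('scene','a.png');b=snap('side','b.png')
for s in(a,b):
    o,d=ray(s,256,192);print(s['vfov'],s['cx'],s['cy'],s['k1'],o,d)
s=manip.sense();print(s,R.from_quat(s['tool_rot']).as_matrix().round(3))
import pickle;pickle.dump((a,b),open('ab.pkl','wb'))
im=np.hstack([a['frame'],b['frame']])[:,:,::-1]
E
```

```text
45.45405977750822 246.34827153354283 188.13236346714586 -0.1752684384821193 [ 0.96636964 -0.74427294  0.96393646] [-0.32518867  0.59780674 -0.73307167]
49.64897763876286 251.3682921429619 185.2497074946234 0.025098072719077824 [0.38517639 0.67516336 1.08662787] [ 0.10844535 -0.56707707 -0.81673265]
{'t': 0.1, 'q': array([-1.49551045e+00,  5.28371446e-01,  1.43376080e+00, -3.27058718e-06,
        1.18140400e+00, -1.78496505e-01]), 'qd': array([-0.00104388, -0.00037844, -0.00160633,  0.0008511 ,  0.00037493,
        0.00013812]), 'tau': array([-4.80969102e-04, -4.43305135e+01, -1.78586483e+01, -1.74111951e-04,
        3.84503874e-03,  9.33931716e-06]), 'tcp_pos': array([ 0.15689378, -0.60427404,  0.20243686]), 'tool_rot': array([-0.08945105,  0.70210764, -0.70073503,  0.0895198 ]), 'force': array([ 1.24317137, -0.37967351,  0.72278537]), 'ft_torque': array([-0.02874754,  0.05034331,  0.00692107]), 'finger_gap': 0.9995929958015292} [[-0.968 -0.     0.251]
 [-0.251  0.002 -0.968]
 [-0.    -1.    -0.002]]
```

View pics/a.png

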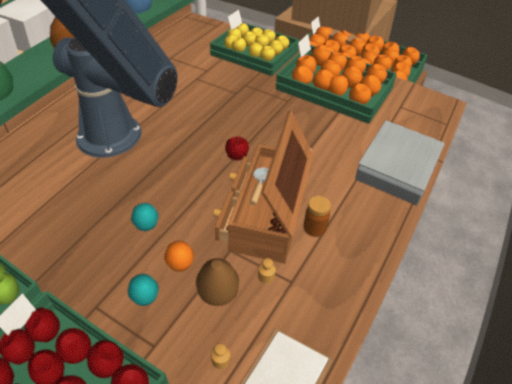

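View pics/b.png

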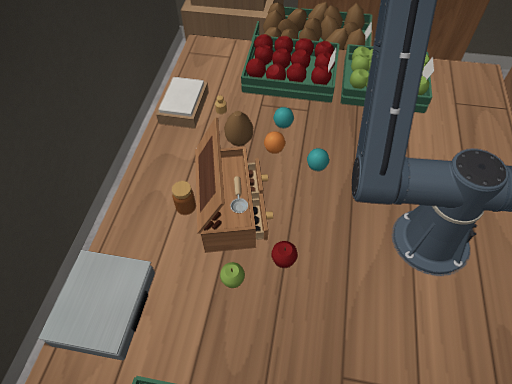

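The scene view shows the chest at about (265,195) with the lid raised. The side view has it at (230,200), both drawers a little out and the knobs near (265,178) and (269,215). Three teal or orange balls match the orange's shape: scene (145,216), (143,290) and (179,256). Only (179,256) is orange. There are two brass weights, at (267,270) and (221,356). The one farthest to the robot's left is (267,270), beside the chest. I'll confirm both in an enlarged crop.

Run:
```python
from h import *
import pickle;a,b=pickle.load(open('ab.pkl','rb'))
A=a['frame'][100:310,160:340,::-1];B=b['frame'][90:300,160:340,::-1]
f=lambda x:cv2.resize(x,None,fx=2.2,fy=2.2,interpolation=cv2.INTER_CUBIC)
cv2.imwrite('pics/c.png',np.hstack([f(A),f(B)]))
A=a['frame'][100:260,200:320,::-1]
for n,p in dict(weightA=(267,281),weightB=(221,367)).items(): print(n,plane(a,*p,0))
```

```text
weightA [ 0.71294948 -0.1989781   0.        ]
weightB [ 0.73806643 -0.44137346  0.        ]
```

View pics/c.png

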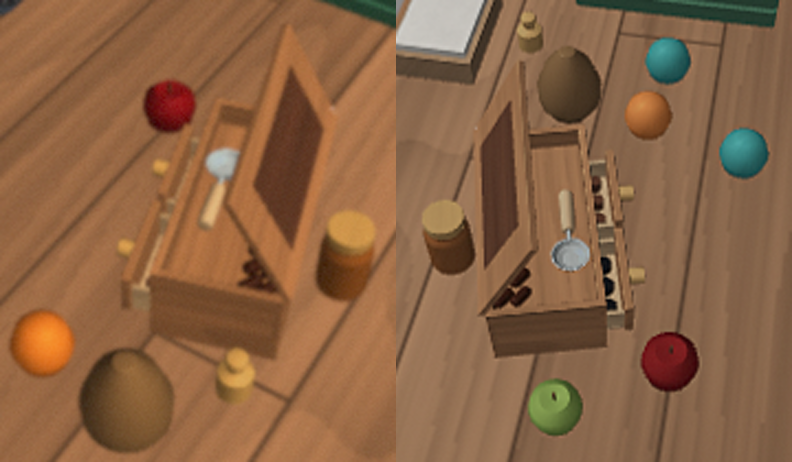

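```bash
cat > m.py <<'E'
from h import *
import pickle;a,b=pickle.load(open('ab.pkl','rb'))
pa=lambda x,y:(x/2.2+160,y/2.2+100)
pb=lambda x,y:((x-396)/2.2+160,y/2.2+90)
print('FRrim tri',tri(a,pa(153,282),b,pb(587,130)),plane(a,*pa(153,282),.11),plane(b,*pb(587,130),.11))
print('FLrim tri',tri(a,pa(220,100),b,pb(606,310)),plane(a,*pa(220,100),.11),plane(b,*pb(606,310),.11))
print('FR bottom',plane(a,*pa(153,335),0),'BR bottom',plane(a,*pa(277,355),0))
print('FL bottom',plane(b,*pb(606,346),0),'BL bottom',plane(b,*pb(495,357),0))
print('BLrim',plane(b,*pb(488,316),.11))
print('kL',tri(a,pa(157,166),b,pb(642,275)),plane(a,*pa(157,166),.043),plane(b,*pb(642,275),.043))
print('kR',tri(a,pa(121,246),b,pb(632,192)),plane(a,*pa(121,246),.043),plane(b,*pb(632,192),.043))
print('lidL',tri(a,pa(290,27),b,pb(537,250)));print('lidR',tri(a,pa(233,205),b,pb(522,65)))
for n,x,y,z in [('red',669,361,.033),('orange',648,116,.036),('green',555,407,.03),('teal',743,153,.036),('coco',570,85,.066)]: print(n,plane(b,*pb(x,y),z))
print('orangeA',plane(a,*pa(42,343),.036),'redA',plane(a,*pa(169,106),.033),'coco',plane(a,*pa(127,400),.066))
E
python3 m.py
```

```text
FRrim tri (array([ 0.58085812, -0.17159241,  0.09178865]), np.float64(0.011210744496883335)) [ 0.59427633 -0.18200746  0.11      ] [ 0.5724063  -0.15887496  0.11      ]
FLrim tri (array([0.49751867, 0.12011534, 0.10073075]), np.float64(0.007243438427414174)) [0.50606047 0.11178968 0.11      ] [0.49321459 0.12373921 0.11      ]
FR bottom [ 0.58895383 -0.17555156  0.        ] BR bottom [ 0.72478987 -0.12335336  0.        ]
FL bottom [0.49549711 0.11553515 0.        ] BL bottom [0.63676848 0.15756438 0.        ]
BLrim [0.6337131  0.15761132 0.11      ]
kL (array([0.46424583, 0.02452377, 0.04215666]), np.float64(0.003240969047171777)) [0.46632518 0.02420962 0.043     ] [0.46273387 0.02425351 0.043     ]
kR (array([ 0.50061016, -0.11189462,  0.04158005]), np.float64(0.003435757406058684)) [ 0.50304153 -0.11243436  0.043     ] [ 0.49893929 -0.11173107  0.043     ]
lidL (array([0.57398264, 0.13765865, 0.23968093]), np.float64(0.012220141108261222))
lidR (array([ 0.65831503, -0.14407924,  0.23628927]), np.float64(0.01078719556452907))
red [0.40943199 0.13913935 0.033     ]
orange [ 0.49957734 -0.26631596  0.036     ]
green [0.53937018 0.22507649 0.03      ]
teal [ 0.34918316 -0.21780091  0.036     ]
coco [ 0.62424445 -0.28180028  0.066     ]
orangeA [ 0.50470612 -0.27252251  0.036     ] redA [0.41144223 0.1399583  0.033     ] coco [ 0.63663445 -0.29784528  0.066     ]
```

Two-view knob points come out at z≈0.042 (expected 0.043) and the bottom corners 306 mm apart (expected 300). That gives chest yaw ≈0.30, centre ≈(0.614,−0.008), drawers about 36 and 42 mm out, and the lid at about 1.05 rad. The crop confirms the orange and the weight beside the chest. Next I move in front of the right knob with the fingers shut.

```bash
python3 -m jog '[[[-1,0,-1],0],[[-3,0,-3],0],[[-5,0,-5],0],[[-7.5,0,-7.5],-0.01],[[-10,0,-10],-0.02],[[-12.5,0,-12.5],-0.03],[[-15,0,-15],-0.045],[[-17.5,0,-17.5],-0.045],[[-20,0,-20],-0.045],[[-22.5,0,-22.5],-0.045],[[-25,0,-25],-0.045],[[-27.5,0,-27.5],-0.045],[[-30,0,-30],-0.045],[[-32.5,0,-32.5],-0.045],[[-35,0,-35],-0.045],[[-37,0,-37],-0.045],[[-38,0,-38.2],-0.045],[[-38.6,0,-38.8],-0.045],[[-38.6,0,-38.8],-0.045],[[-38.6,0,-38.8],-0.045]]' 0 20
python3 - <<'E'
from h import *
s=snap('wrist','d.png')
k=np.array([.5006,-.112,.0425]);x=np.array([.955,.296,0])
print(manip.sense()['tcp_pos'],R.from_quat(manip.sense()['tool_rot']).as_matrix().round(3));print(rel(k-.011*x),rel(k-.04*x))
print(proj(s,k),proj(s,[.464,.0245,.042]))
E
```

```text
t: 1.77
tcp_pos: [0.433, -0.1327, 0.2032]
tool_rot: [0.106, -0.699, 0.699, -0.105]
force: [-0.7, -0.0, -0.1]
finger_gap: -0.002
[ 0.43289878 -0.13314403  0.20322425] [[-0.956 -0.     0.294]
 [-0.294 -0.    -0.956]
 [ 0.    -1.     0.   ]]
[-6.00010736 16.06967465 -0.03161143] [-3.10063443 16.07100236 -0.02563239]
[261.03759121  94.38729376] [118.03608105  90.25688624]
```

View pics/d.png

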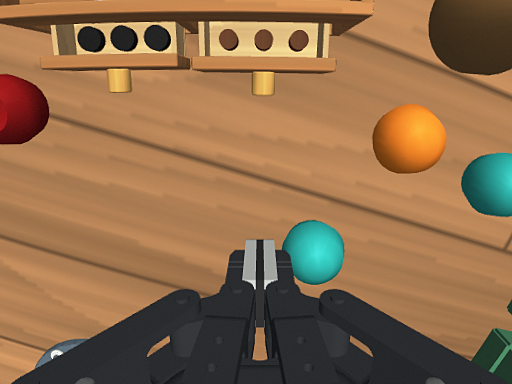

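The wrist view shows the right knob end at (263,95), predicted (261,94), and the left at (120,92), predicted (118,90). The measurements hold. Now I descend and push the right drawer.

```bash
python3 -m jog '[[[0,2,0],0],[[0,4.5,0],0],[[0,7,0],0],[[0,9.5,0],0],[[0,12,0],0],[[0,14,0],0],[[0,15.3,0],0],[[0,15.8,0],0],[[0,15.9,0],0],[[-1,15.9,0],0],[[-2.5,15.9,0],0],[[-4,15.9,0],0],[[-5,15.9,0],0],[[-5.5,15.9,0],0],[[-5.8,15.9,0],0],[[-6.1,15.9,0],0],[[-6.4,15.9,0],0],[[-6.7,15.9,0],0],[[-7.0,15.9,0],0],[[-7.3,15.9,0],0]]'
```

```text
t: 3.48
tcp_pos: [0.5029, -0.111, 0.0443]
tool_rot: [-0.105, 0.699, -0.699, 0.105]
force: [0.3, -0.1, -0.1]
finger_gap: 0.0
```

```bash
python3 -m jog '[[[-0.3,0,0],0],[[-0.6,0,0],0],[[-0.9,0,0],0],[[-1.2,0,0],0],[[-1.5,0,0],0],[[-1.8,0,0],0],[[-2.1,0,0],0]]'
```

```text
t: 4.07
tcp_pos: [0.5233, -0.1047, 0.0443]
tool_rot: [-0.105, 0.699, -0.699, 0.105]
force: [0.0, -0.6, -0.6]
finger_gap: 0.001
```

Run:
```python
from h import *
s=snap('wrist');b=snap('side')
B=cv2.resize(b['frame'][130:260,190:320],(384,384),interpolation=cv2.INTER_CUBIC)
cv2.imwrite('pics/e.png',np.hstack([s['frame'][:,100:],B])[:,:,::-1]);print(manip.sense()['force'])
```

```text
[-1.02658577  0.19778063 -0.77205261]
```

View pics/e.png

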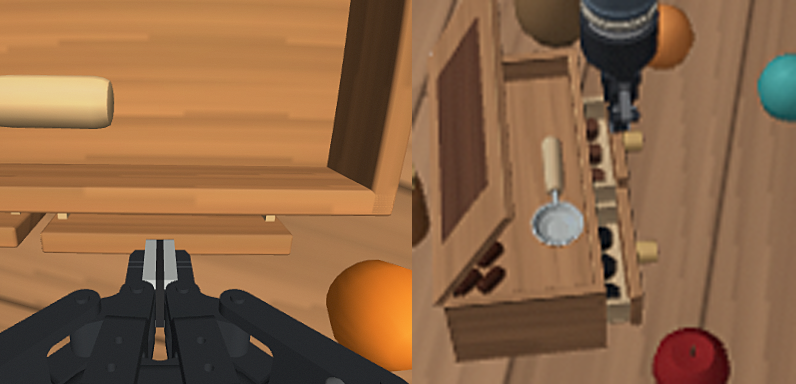

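The side view still shows the right knob where it was, so the fingertips are apparently not against it. Projecting the points to check.

Run:
```python
from h import *
s=snap('wrist');b=snap('side');a=snap('scene')
t=manip.sense()['tcp_pos'];k=np.array([.5006,-.112,.0425])
for n,P in dict(tcp=t,tcpup=t+[0,0,.02],knob=k,knobback=k+.022*np.array([.955,.296,0])).items(): print(n,proj(s,P),proj(b,P),(proj(b,P)-[190,130])*2.95+[412,0],proj(a,P))
A=cv2.resize(a['frame'][150:270,180:300],(480,480),interpolation=cv2.INTER_CUBIC)
cv2.imwrite('pics/f.png',A[:,:,::-1])
```

```text
tcp [261.35618026 232.12647864] [259.43810751 177.72442349] [616.84241715 140.78704929] [222.88307181 212.68750353]
tcpup [261.59339478 248.7213839 ] [259.44348275 173.83811184] [616.85827411 129.32242994] [222.73638502 207.701439  ]
knob [262.01204291 266.11695118] [266.76531984 177.22874063] [638.45769352 139.32478486] [214.3311857  211.45538279]
knobback [262.05083234 232.98419686] [259.85697714 177.9181064 ] [618.07808256 141.35841387] [222.34517497 213.13517998]
```

View pics/f.png

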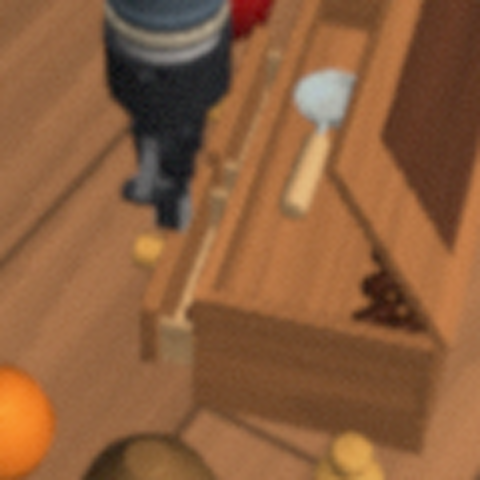

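Both views put the visible fingertips 10–20 mm above the reported TCP, so they passed just over the knob without touching it. I'll back off, go 15 mm lower and push again.

```bash
python3 -m jog '[[[1.5,0,0],0],[[3,0,0],0],[[4.2,0,0],0],[[5,0,0],0],[[5,0.6,0],0],[[5,1.2,0],0],[[5,1.5,0],0],[[4,1.5,0],0],[[3.2,1.5,0],0],[[2.5,1.5,0],0],[[2.2,1.5,0],0],[[1.9,1.5,0],0],[[1.6,1.5,0],0],[[1.3,1.5,0],0],[[1.0,1.5,0],0],[[0.7,1.5,0],0],[[0.4,1.5,0],0],[[0.1,1.5,0],0]]'
python3 - <<'E'
from h import *
b=snap('side')
B=cv2.resize(b['frame'][130:260,190:320],(384,384),interpolation=cv2.INTER_CUBIC)
a=snap('scene')
A=cv2.resize(a['frame'][150:270,180:300],(384,384),interpolation=cv2.INTER_CUBIC)
cv2.imwrite('pics/g.png',np.hstack([A,B])[:,:,::-1]);print(manip.sense()['force'])
E
```

```text
t: 5.82
tcp_pos: [0.5219, -0.105, 0.0293]
tool_rot: [-0.105, 0.699, -0.699, 0.105]
force: [-1.7, -1.0, 0.9]
finger_gap: -0.003
[ 0.45118405  0.22098619 -0.03851511]
```

View pics/g.png

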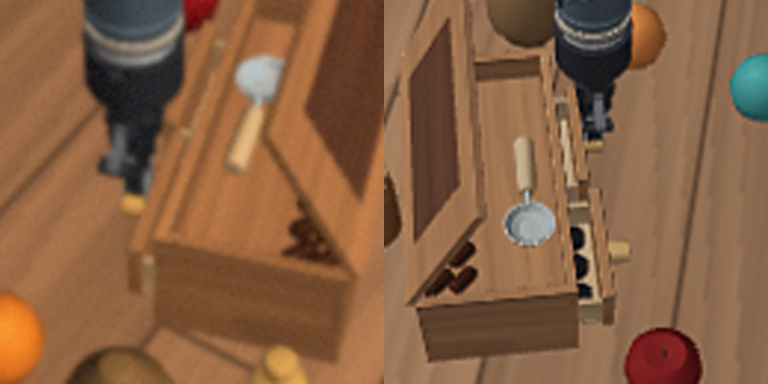

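The right drawer is now moving, about 9 mm left. I'll continue slowly, watching the force.

```bash
python3 -m jog '[[[-0.2,0,0],0],[[-0.4,0,0],0],[[-0.5,0,0],0],[[-0.6,0,0],0]]'; python3 -m jog '[[[-0.1,0,0],0],[[-0.2,0,0],0]]';python3 -m jog '[[[-0.1,0,0],0],[[-0.2,0,0],0]]'
```

```text
t: 6.25
tcp_pos: [0.5278, -0.1033, 0.0293]
tool_rot: [-0.105, 0.699, -0.699, 0.105]
force: [-1.7, -0.5, 0.3]
finger_gap: 0.001
t: 6.42
tcp_pos: [0.5297, -0.1027, 0.0293]
tool_rot: [0.105, -0.699, 0.699, -0.105]
force: [-1.2, -1.4, -0.2]
finger_gap: 0.001
t: 6.58
tcp_pos: [0.5317, -0.1022, 0.0293]
tool_rot: [-0.105, 0.699, -0.699, 0.105]
force: [-1.6, -1.5, -1.0]
finger_gap: -0.002
```

```bash
python3 -m jog '[[[-0.1,0,0],0],[[-0.2,0,0],0]]'; python3 -m jog '[[[-0.1,0,0],0],[[-0.1,0,0],0]]'
python3 - <<'E'
from h import *
f=[]
for _ in range(1): f.append(manip.sense()['force'])
s=snap('wrist');a=snap('scene');b=snap('side')
f=lambda x:cv2.resize(x,(400,400),interpolation=cv2.INTER_CUBIC)
cv2.imwrite('pics/i.png',np.hstack([s['frame'][150:300,190:340].repeat(1,0) if 0 else f(s['frame'][150:350,120:320]),f(a['frame'][165:255,190:280])])[:,:,::-1]);print(manip.sense()['force'])
E
```

```text
t: 6.75
tcp_pos: [0.5336, -0.1016, 0.0293]
tool_rot: [0.105, -0.699, 0.699, -0.105]
force: [-1.3, -1.6, -0.3]
finger_gap: 0.0
t: 6.92
tcp_pos: [0.5348, -0.1012, 0.0293]
tool_rot: [0.105, -0.699, 0.699, -0.105]
force: [-0.4, 0.0, -0.1]
finger_gap: -0.005
[-0.09268595 -0.21870334  0.26038738]
```

View pics/i.png

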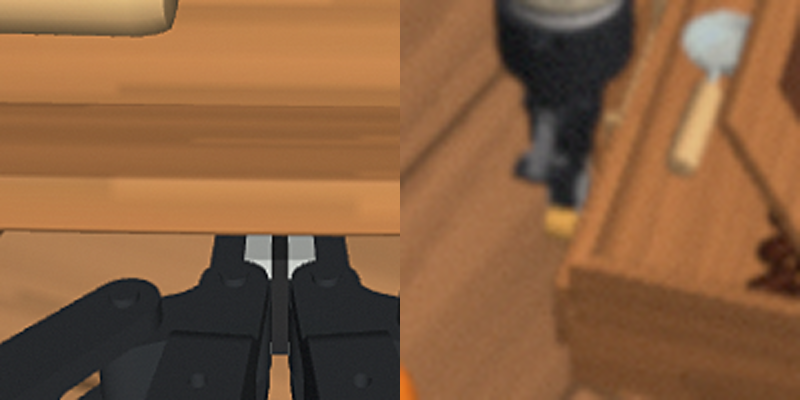

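The right drawer is nearly flush, with a sliver still showing at its near edge in the scene crop. I'll push in small steps until the force rises.

```bash
python3 -m jog '[[[-0.1,0,0],0],[[-0.2,0,0],0]]'; python3 -m jog '[[[-0.1,0,0],0],[[-0.1,0,0],0]]';python3 -m jog '[[[-0.1,0,0],0],[[-0.1,0,0],0]]'
```

```text
t: 7.23
tcp_pos: [0.5362, -0.1007, 0.0294]
tool_rot: [-0.105, 0.699, -0.699, 0.105]
force: [-0.6, -1.7, 0.2]
finger_gap: -0.001
t: 7.4
tcp_pos: [0.5375, -0.1003, 0.0293]
tool_rot: [-0.105, 0.699, -0.699, 0.105]
force: [-0.7, -0.4, 0.3]
finger_gap: -0.0
t: 7.57
tcp_pos: [0.5384, -0.1, 0.0293]
tool_rot: [-0.105, 0.699, -0.699, 0.105]
force: [-0.8, -0.9, 0.3]
finger_gap: -0.0
```

```bash
for i in 1; do :; done; python3 -m jog '[[[-0.1,0,0],0],[[-0.2,0,0],0]]'; python3 -m jog '[[[-0.1,0,0],0],[[-0.2,0,0],0]]'
python3 - <<'E'
from h import *
print(manip.sense()['force'])
E
```

```text
t: 7.73
tcp_pos: [0.5402, -0.0995, 0.0293]
tool_rot: [-0.105, 0.699, -0.699, 0.105]
force: [-1.5, -0.5, 0.3]
finger_gap: -0.002
t: 7.9
tcp_pos: [0.5422, -0.0989, 0.0293]
tool_rot: [-0.105, 0.699, -0.699, 0.105]
force: [-1.3, -1.4, 0.3]
finger_gap: -0.001
[-1.25072855 -1.44366439  0.34619765]
```

```bash
python3 -m jog '[[[-0.1,0,0],0],[[-0.2,0,0],0]]'; python3 -m jog '[[[-0.1,0,0],0],[[-0.2,0,0],0]]'
python3 - <<'E'
from h import *
a=snap('scene');b=snap('side')
for s,(x,y,w) in ((a,(205,195,40)),(b,(245,165,35))):
    h=cv2.cvtColor(s['frame'],cv2.COLOR_RGB2HSV)[y:y+w,x:x+w].astype(int)
    m=((h[...,0]>18)&(h[...,0]<26)&(h[...,1]>130)&(h[...,2]>130)).astype(np.uint8)
    n,l,st,c=cv2.connectedComponentsWithStats(m)
    for i in range(1,n):
        if st[i,4]>5:print(st[i],c[i]+[x,y],plane(s,*(c[i]+[x,y]),.045))
E
```

```text
t: 8.07
tcp_pos: [0.5441, -0.0983, 0.0293]
tool_rot: [0.105, -0.699, 0.699, -0.105]
force: [-1.2, -0.9, 0.2]
finger_gap: 0.001
t: 8.23
tcp_pos: [0.5453, -0.0978, 0.0293]
tool_rot: [-0.106, 0.699, -0.699, 0.105]
force: [-4.0, -3.9, 0.8]
finger_gap: 0.006
```

The force rose to 5.5 N and the tool stalled, so this should be the stop. One more small press, then back off and look.

```bash
python3 -m jog '[[[-0.1,0,0],0],[[-0.1,0,0],0]]'; python3 -m jog '[[[1,0,0],0],[[3,0,0],0],[[5,0,0],0],[[6.5,0,0],0],[[7,0,0],0],[[7,0,0],0]]'
python3 - <<'E'
from h import *
b=snap('side');a=snap('scene')
f=lambda x:cv2.resize(x,(400,400),interpolation=cv2.INTER_CUBIC)
cv2.imwrite('pics/j.png',np.hstack([f(a['frame'][155:255,190:290]),f(b['frame'][140:240,200:300])])[:,:,::-1])
L=np.array([.464,.0245,.0425]);x=np.array([.955,.296,0])
print(rel(L-.06*x),rel(L-.011*x),rel(L-.003*x))
E
```

```text
t: 8.5
tcp_pos: [0.5451, -0.0975, 0.0292]
tool_rot: [-0.106, 0.7, -0.699, 0.104]
force: [-5.6, -3.8, 3.0]
finger_gap: -0.002
t: 9.0
tcp_pos: [0.4792, -0.1181, 0.0294]
tool_rot: [-0.105, 0.699, -0.699, 0.105]
force: [-0.2, 0.1, -0.0]
finger_gap: -0.0
[  3.45261016  -1.32308303 -14.15974599] [ -1.44648793  -1.31306242 -14.17060462] [ -2.24634068  -1.3114264  -14.17237746]
```

View pics/j.png

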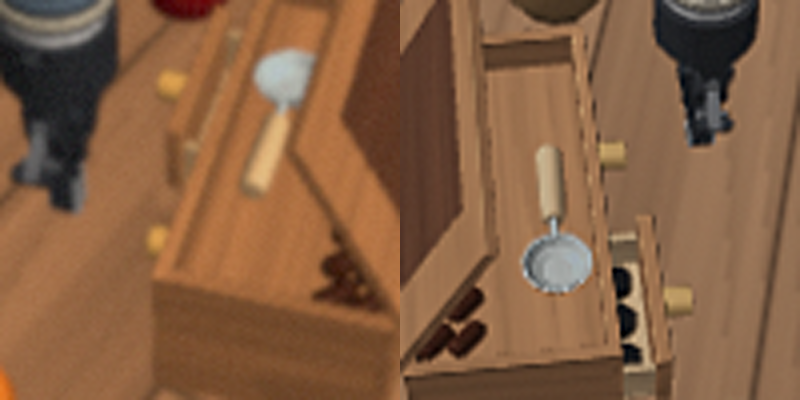

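Right drawer is flush: in the side crop its knob sits directly against the chest front at (612,153). Now the left drawer.

```bash
python3 -m jog '[[[1.5,0,0],0],[[3,0,0],0],[[3.5,0,-1],0],[[3.5,0,-3],0],[[3.5,0,-5.5],0],[[3.5,0,-8],0],[[3.5,0,-10.5],0],[[3.5,0,-12.5],0],[[3.5,0,-13.7],0],[[3.5,0,-14.1],0],[[2,0,-14.1],0],[[0.5,0,-14.1],0],[[-0.3,0,-14.1],0],[[-0.6,0,-14.1],0],[[-0.9,0,-14.1],0],[[-1.2,0,-14.1],0],[[-1.5,0,-14.1],0],[[-1.8,0,-14.1],0],[[-2.1,0,-14.1],0],[[-2.4,0,-14.1],0]]'; python3 -m jog '[[[-0.3,0,0],0],[[-0.6,0,0],0],[[-0.9,0,0],0],[[-1.2,0,0],0],[[-1.5,0,0],0],[[-1.8,0,0],0],[[-2.1,0,0],0],[[-2.4,0,0],0],[[-2.7,0,0],0],[[-3.0,0,0],0],[[-3.2,0,0],0],[[-3.4,0,0],0]]'
```

```text
t: 10.77
tcp_pos: [0.4614, 0.0237, 0.0293]
tool_rot: [-0.105, 0.699, -0.699, 0.105]
force: [0.3, -0.1, -0.2]
finger_gap: 0.003
t: 11.77
tcp_pos: [0.4941, 0.0338, 0.0293]
tool_rot: [0.105, -0.699, 0.699, -0.105]
force: [-0.8, -1.5, 0.0]
finger_gap: -0.002
```

```bash
python3 -m jog '[[[-0.2,0,0],0],[[-0.4,0,0],0],[[-0.6,0,0],0],[[-0.7,0,0],0],[[-0.8,0,0],0]]'; python3 -m jog '[[[-0.1,0,0],0],[[-0.2,0,0],0]]';python3 -m jog '[[[-0.1,0,0],0],[[-0.2,0,0],0]]'
```

```text
t: 12.18
tcp_pos: [0.5017, 0.0362, 0.0293]
tool_rot: [-0.105, 0.699, -0.699, 0.105]
force: [-0.7, -1.6, -0.5]
finger_gap: 0.001
t: 12.35
tcp_pos: [0.5035, 0.0367, 0.0293]
tool_rot: [-0.105, 0.699, -0.699, 0.105]
force: [-1.1, -1.2, 0.7]
finger_gap: -0.002
t: 12.52
tcp_pos: [0.5054, 0.0373, 0.0293]
tool_rot: [-0.105, 0.699, -0.699, 0.105]
force: [-1.2, -2.9, -1.2]
finger_gap: 0.001
```

```bash
python3 -m jog '[[[-0.1,0,0],0],[[-0.2,0,0],0]]'; python3 -m jog '[[[-0.1,0,0],0],[[-0.1,0,0],0]]'
```

```text
t: 12.68
tcp_pos: [0.5049, 0.038, 0.0291]
tool_rot: [-0.107, 0.7, -0.699, 0.103]
force: [-7.0, -3.5, 3.1]
finger_gap: -0.003
t: 12.85
tcp_pos: [0.5047, 0.0383, 0.029]
tool_rot: [-0.108, 0.7, -0.699, 0.103]
force: [-7.6, -5.1, 2.7]
finger_gap: -0.005
```

Left drawer also stopped, at about 9 N and the same depth as the right one (chest-frame 0.493 vs 0.492). Now up, over the lid, and down behind its free edge.

```bash
python3 -m jog '[[[1,0,0],0],[[3,0,0],0],[[4.5,-1,0],0],[[5,-4,0],0],[[5,-7.5,0],0],[[5,-11,1],0],[[5,-14.5,2],0],[[5,-18,3],0],[[5,-21.5,4],0],[[5,-25,5],0],[[5,-28,6],0],[[4,-30.5,7],0],[[2,-31,7.6],0],[[-1,-31,7.6],0],[[-4,-31,7.6],0],[[-7,-31,7.6],0],[[-10,-31,7.6],0],[[-13,-31,7.6],0],[[-15,-31,7.6],0],[[-16,-31,7.6],0]]'
python3 - <<'E'
from h import *
s=manip.sense();p=s['tcp_pos'];print(p,p[0]*.955+p[1]*.296,-p[0]*.296+p[1]*.955,R.from_quat(s['tool_rot']).as_matrix().round(3))
w=snap('wrist');b=snap('side');a=snap('scene')
f=lambda x:cv2.resize(x,(400,400),interpolation=cv2.INTER_CUBIC)
cv2.imwrite('pics/k.png',np.hstack([f(a['frame'][75:275,180:380]),f(b['frame'][120:260,160:300])])[:,:,::-1])
E
```

```text
t: 14.52
tcp_pos: [0.6862, 0.0139, 0.3383]
tool_rot: [-0.105, 0.699, -0.699, 0.107]
force: [-0.6, 0.5, -0.3]
finger_gap: -0.004
[0.68621011 0.01390068 0.33834831] 0.6594452533019796 -0.18984304323360818 [[-0.955  0.002  0.296]
 [-0.296  0.001 -0.955]
 [-0.003 -1.    -0.   ]]
```

View pics/k.png

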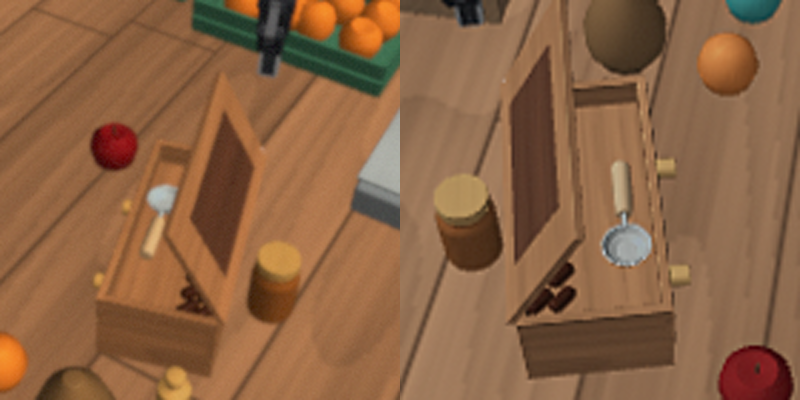

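Both drawers are flush in both views and the lid is unmoved at about 1.05 rad. I'll descend behind it and start pushing forward.

```bash
python3 -m jog '[[[0,-1,0],0],[[0,2.5,0],0],[[0,5.5,0],0],[[0,8.5,0],0],[[0,10.5,0],0],[[0,11.8,0],0],[[0,12.1,0],0],[[1,12.1,0],0],[[2,12.1,0],0],[[2.8,12.1,0],0],[[3.4,12.1,0],0],[[3.8,12.1,0],0],[[4.2,12.1,0],0],[[4.6,12.1,0],0]]';  python3 -m jog '[[[0.3,0,0],0],[[0.6,0,0],0],[[0.9,0,0],0],[[1.2,0.1,0],0]]'; python3 -m jog '[[[0.3,0.1,0],0],[[0.6,0.2,0],0],[[0.9,0.4,0],0],[[1.2,0.6,0],0]]'
```

```text
t: 15.83
tcp_pos: [0.6396, -0.0011, 0.2189]
tool_rot: [0.105, -0.699, 0.699, -0.106]
force: [-1.3, 0.1, -0.2]
finger_gap: -0.0
t: 16.17
tcp_pos: [0.6285, -0.0043, 0.2175]
tool_rot: [0.105, -0.699, 0.699, -0.106]
force: [1.5, 1.1, -0.4]
finger_gap: -0.001
t: 16.5
tcp_pos: [0.6166, -0.008, 0.2115]
tool_rot: [0.105, -0.699, 0.699, -0.105]
force: [1.4, 0.8, 2.7]
finger_gap: 0.001
```

Contact made, about 3 N as expected. I'll follow the arc down.

```bash
python3 -m jog '[[[0.4,0.25,0],0],[[0.8,0.5,0],0],[[1.3,0.8,0],0],[[1.7,1.2,0],0],[[2.1,1.6,0],0],[[2.5,2.0,0],0],[[2.8,2.4,0],0],[[3.2,2.8,0],0]]';python3 -m jog '[[[0.3,0.4,0],0],[[0.6,0.8,0],0],[[0.9,1.3,0],0],[[1.2,1.8,0],0],[[1.5,2.3,0],0]]'; python3 -m jog '[[[0.2,0.5,0],0],[[0.4,1.0,0],0],[[0.6,1.5,0],0],[[0.8,2.0,0],0]]'
```

```text
t: 17.17
tcp_pos: [0.5856, -0.0175, 0.1828]
tool_rot: [-0.105, 0.699, -0.699, 0.105]
force: [1.0, 0.4, 1.1]
finger_gap: -0.001
t: 17.58
tcp_pos: [0.5713, -0.0219, 0.1597]
tool_rot: [0.105, -0.699, 0.699, -0.105]
force: [-1.0, 0.4, 2.9]
finger_gap: 0.0
t: 17.92
tcp_pos: [0.5637, -0.0242, 0.1397]
tool_rot: [-0.105, 0.699, -0.699, 0.105]
force: [-0.7, 0.2, 2.9]
finger_gap: 0.002
```

```bash
python3 -m jog '[[[0.1,0.4,0],0],[[0.2,0.8,0],0],[[0.3,1.2,0],0],[[0.3,1.5,0],0]]';python3 -m jog '[[[0,0.2,0],0],[[0,0.4,0],0]]';python3 -m jog '[[[0,0.2,0],0],[[0,0.4,0],0]]'
```

```text
t: 18.25
tcp_pos: [0.5608, -0.025, 0.1247]
tool_rot: [-0.106, 0.699, -0.699, 0.105]
force: [-1.4, 0.1, 1.5]
finger_gap: 0.002
t: 18.42
tcp_pos: [0.5612, -0.025, 0.1211]
tool_rot: [-0.105, 0.699, -0.699, 0.105]
force: [0.1, -0.5, 1.6]
finger_gap: -0.001
t: 18.58
tcp_pos: [0.5613, -0.025, 0.1172]
tool_rot: [0.105, -0.699, 0.699, -0.105]
force: [-1.4, -1.6, 1.7]
finger_gap: -0.002
```

```bash
python3 -m jog '[[[0,0.15,0],0],[[0,0.3,0],0]]';python3 -m jog '[[[0,0.15,0],0],[[0,0.3,0],0]]';python3 -m jog '[[[0,0.1,0],0],[[0,0.2,0],0]]'
```

```text
t: 18.75
tcp_pos: [0.5613, -0.025, 0.1142]
tool_rot: [0.105, -0.699, 0.699, -0.105]
force: [-1.0, -0.1, 1.6]
finger_gap: -0.0
t: 18.92
tcp_pos: [0.5612, -0.025, 0.1112]
tool_rot: [0.105, -0.699, 0.699, -0.105]
force: [-1.6, -0.6, 2.4]
finger_gap: 0.005
t: 19.08
tcp_pos: [0.5611, -0.025, 0.1092]
tool_rot: [-0.105, 0.699, -0.699, 0.105]
force: [-0.9, -0.5, 0.5]
finger_gap: 0.001
```

```bash
python3 -m jog '[[[0,0.1,0],0],[[0,0.2,0],0]]';python3 -m jog '[[[0,0.1,0],0],[[0,0.2,0],0]]'
python3 - <<'E'
from h import *
b=snap('side');a=snap('scene')
f=lambda x:cv2.resize(x,(400,400),interpolation=cv2.INTER_CUBIC)
cv2.imwrite('pics/l.png',np.hstack([f(a['frame'][125:265,200:340]),f(b['frame'][120:260,160:300])])[:,:,::-1])
E
```

```text
t: 19.25
tcp_pos: [0.5612, -0.025, 0.1072]
tool_rot: [-0.105, 0.699, -0.699, 0.105]
force: [-1.2, 0.5, 1.4]
finger_gap: -0.001
t: 19.42
tcp_pos: [0.5612, -0.025, 0.1053]
tool_rot: [-0.105, 0.699, -0.699, 0.105]
force: [-1.6, 0.2, 1.9]
finger_gap: -0.001
```

View pics/l.png

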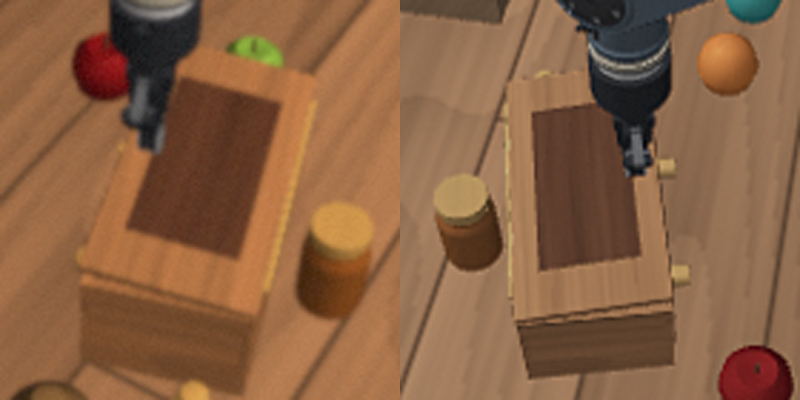

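The lid is almost flat: a thin dark gap remains along the near side in both views, at scene crop (170,290). I'll keep pressing in small steps until the force rises.

```bash
python3 -m jog '[[[0,0.1,0],0],[[0,0.2,0],0]]';python3 -m jog '[[[0,0.1,0],0],[[0,0.2,0],0]]'; python3 -m jog '[[[0,0.1,0],0],[[0,0.2,0],0]]'
```

```text
t: 19.68
tcp_pos: [0.5612, -0.025, 0.1033]
tool_rot: [0.105, -0.699, 0.699, -0.105]
force: [-0.4, -0.0, 1.0]
finger_gap: 0.002
t: 19.85
tcp_pos: [0.5611, -0.0251, 0.1012]
tool_rot: [0.105, -0.699, 0.699, -0.105]
force: [-0.4, -0.2, 1.9]
finger_gap: -0.001
t: 20.02
tcp_pos: [0.5611, -0.025, 0.0992]
tool_rot: [-0.105, 0.699, -0.699, 0.105]
force: [-0.9, -0.3, 1.2]
finger_gap: -0.0
```

```bash
python3 -m jog '[[[0,0.1,0],0],[[0,0.2,0],0]]';python3 -m jog '[[[0,0.1,0],0],[[0,0.2,0],0]]'; python3 -m jog '[[[0,0.1,0],0],[[0,0.2,0],0]]'
```

```text
t: 20.18
tcp_pos: [0.5611, -0.025, 0.0972]
tool_rot: [-0.105, 0.699, -0.699, 0.105]
force: [-0.7, -0.2, 1.6]
finger_gap: 0.0
t: 20.35
tcp_pos: [0.5612, -0.025, 0.0952]
tool_rot: [-0.105, 0.699, -0.699, 0.105]
force: [-1.1, -0.1, 2.1]
finger_gap: 0.002
t: 20.52
tcp_pos: [0.5612, -0.025, 0.0932]
tool_rot: [-0.105, 0.699, -0.699, 0.105]
force: [-1.5, -0.0, 2.5]
finger_gap: -0.001
```

```bash
python3 -m jog '[[[0,0.1,0],0],[[0,0.2,0],0]]';python3 -m jog '[[[0,0.1,0],0],[[0,0.2,0],0]]'
```

```text
t: 20.68
tcp_pos: [0.5612, -0.025, 0.0919]
tool_rot: [0.105, -0.699, 0.699, -0.105]
force: [-3.8, -0.2, 13.1]
finger_gap: -0.004
t: 20.85
tcp_pos: [0.5612, -0.0251, 0.0918]
tool_rot: [0.105, -0.699, 0.699, -0.105]
force: [-7.5, 0.8, 25.6]
finger_gap: 0.002
```

Firm stop. Lift off and take a final look.

```bash
python3 -m jog '[[[0,-0.3,0],0],[[0,-1.5,0],0],[[0,-4,0],0],[[0,-7.5,0],0],[[0,-11,0],0],[[2,-14.5,0],0],[[5,-17,0],0],[[8,-18,2],0],[[11,-18,5],0],[[13,-18,8],0],[[14,-18,11],0],[[14,-18,14],0],[[14,-18,17],0],[[14,-18,20],0],[[14,-18,22],0],[[14,-18,22],0],[[14,-18,22],0]]'
python3 - <<'E'
from h import *
b=snap('side');a=snap('scene')
f=lambda x:cv2.resize(x,(400,420),interpolation=cv2.INTER_CUBIC)
cv2.imwrite('pics/m.png',np.hstack([f(a['frame'][130:270,200:333]),f(b['frame'][130:270,160:293])])[:,:,::-1])
import pickle;pickle.dump((a,b),open('end.pkl','wb'));a0,b0=pickle.load(open('ab.pkl','rb'))
# scenery unchanged? per-object patch difference between start and end
for n,s,s0,(u,v) in [('jar',a,a0,(318,216)),('weight',a,a0,(267,270)),('coco',a,a0,(218,282)),('orange',a,a0,(179,256)),('red',b,b0,(284,254)),('green',b,b0,(232,275)),('orange',b,b0,(274,142)),('weight',b,b0,(220,104))]:
    A=s0['frame'][v-14:v+14,u-12:u+12].astype(np.float32).mean(2);B=s['frame'][v-14:v+14,u-12:u+12].astype(np.float32).mean(2)
    print(n,np.abs(A-B).mean().round(1),np.round(cv2.phaseCorrelate(A,B)[0],2))
E
```

```text
t: 22.27
tcp_pos: [0.4923, -0.2773, 0.2687]
tool_rot: [-0.105, 0.7, -0.699, 0.105]
force: [-0.0, 1.2, -0.7]
finger_gap: -0.001
jar 2.6 [0.03 0.25]
weight 2.3 [ 0.13 -0.02]
coco 2.3 [-0.05  0.12]
orange 2.3 [0.07 0.14]
red 2.2 [ 0.06 -0.  ]
green 3.0 [-0.    0.01]
orange 3.1 [-0.03  0.09]
weight 3.3 [-0.02 -0.09]
```

View pics/m.png

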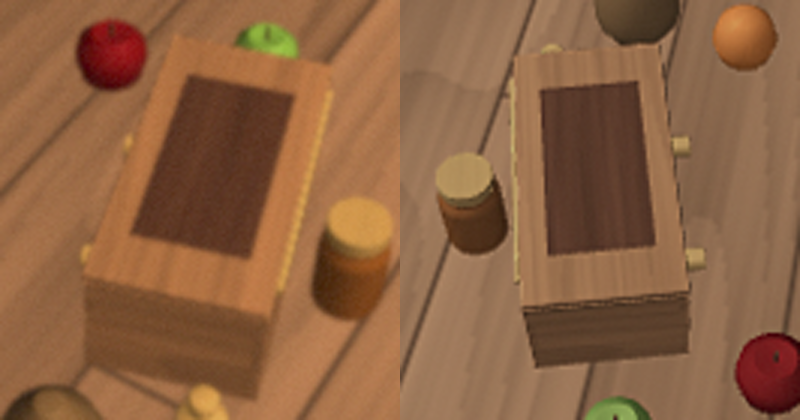

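The lid lies flat with no wedge-shaped gap, both knobs stand against the front, and the surroundings moved less than 0.3 px. Handing in.

```bash
python3 -c "
from station import workorder;print(workorder.sign_off())"
```

```text
the job is handed in; nothing more can be done
None
```

I pushed both drawers home by their knobs, pressed the lid down flat along its arc, and handed the job in at about 22 s. All of it was done with shut fingertips.

**Last checks**
- **Drawers:** each ran to a firm stop, at about 7 N on the right and 9 N on the left, at matching depths (0.492 and 0.493 m along the chest's x). Both look flush in the scene and side pictures.
- **Lid:** it took about 2 N on the way down, then stopped dead. The last step pressed it with about 27 N, more than closing it needed. Afterwards no wedge-shaped gap showed in either view, and the arm is clear of everything.
- **Surroundings:** the fruit, weight, jar and coconut moved less than 0.3 px between the first and last pictures. The spoon is now under the lid, so I couldn't see it at the end. It looked unmoved in the last picture before the lid closed.

**What went wrong or disagreed**
- **First push missed:** my first try at the right drawer passed over the knob without touching it. I repeated it 15 mm lower.
- **Fingertip height:** the fingertips sat higher than the reported TCP. The estimates ranged from about 10 mm (wrist picture) through 20 mm (outside views) to 28 mm (the lid stop). Because of this I trusted the force at the stops and the pictures more than computed heights.
- **Rim corners:** the two views disagreed by 2–3 cm on the chest's front rim corners, so I placed it from its bottom corners and the knobs.

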